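Serve two sodas from a gravity can dispenser

TASK

Serve two lemon sodas from the can dispenser that is loaded with the white lemon cans. Press its red paddle right down, so that the gate lifts and the front can rolls into the tray, let the paddle come all the way up so that the next can moves to the gate, and press once more; then let go and leave the third can waiting at the closed gate. Do not touch the cans themselves, do not work the dispenser with the blue cans, and shift nothing else on the counter.

Things in the scene. Friction and masses are not known exactly. Their poses are not given: they have to be found in the camera images.
- lemon: fixed can dispenser with the white lemon cans: white sheet-metal lane, 296 x 148 mm. Axes: x uphill, y left, z up; origin on the counter under the lane's middle. The floor falls 9 degrees towards -x, 36 mm high at the origin. Axle of the rocker along y at x = -12, z = 109 mm; gate on its -x side, paddle arm on its +x side. Beyond the gate the lowest 110 mm are the tray, lip at x = -150 mm.
- blue: fixed can dispenser with the plain blue cans: white sheet-metal lane, 296 x 148 mm. Axes: x uphill, y left, z up; origin on the counter under the lane's middle. The floor falls 9 degrees towards -x, 36 mm high at the origin. Axle of the rocker along y at x = -12, z = 109 mm; gate on its -x side, paddle arm on its +x side. Beyond the gate the lowest 110 mm are the tray, lip at x = -150 mm.
- lemon_rocker (a joint): rocker of the lemon dispenser, rad: 0 at rest (gate down, paddle up), 0.64 pressed to its stop (gate up); a spring returns it. Pressing takes 2 to 5 N, more only at the stop, after 39 mm of travel. The front can is let go from about 0.55 on, and a pawl holds the next can while the paddle is down. A can takes about 1 s to roll into the tray.
- blue_rocker (a joint): rocker of the blue-can dispenser, rad: 0 at rest (gate down, paddle up), 0.64 pressed to its stop (gate up); a spring returns it. Pressing takes 2 to 5 N, more only at the stop, after 39 mm of travel. The front can is let go from about 0.55 on, and a pawl holds the next can while the paddle is down. A can takes about 1 s to roll into the tray. Leave it at 0.
- lemon_paddle (a point): middle of the upper face of the red ribbed paddle (46 x 30 mm) of the lemon dispenser, which slopes up uphill at 27 degrees at rest. In the dispenser's frame it stands at x = 36, z = 162 mm at rest and swings down and uphill to x = 59, z = 123 mm at the stop, where the paddle is tilted 9 degrees the other way. Press it steadily from above with shut fingers, best a little uphill of its middle.
- lemon_can1: front lemon-soda can in the lane (white with yellow lemons, 53 mm diameter, 134 mm long, about 0.27 kg), lying across the lane. Origin at the middle of its end face, on its axis; its z axis runs along the can. In the dispenser's frame the origin lies at x = -1 mm at the start (at the gate) and about -121 mm at the tray's lip.
- lemon_can2: second lemon-soda can in the lane (white with yellow lemons, 53 mm diameter, 134 mm long, about 0.27 kg), lying across the lane. Origin at the middle of its end face, on its axis; its z axis runs along the can. In the dispenser's frame the origin lies at x = +52 mm at the start, -1 mm when it waits at the gate, and about -68 mm in the tray behind the first can.
- lemon_can3: third lemon-soda can in the lane (white with yellow lemons, 53 mm diameter, 134 mm long, about 0.27 kg), lying across the lane. Origin at the middle of its end face, on its axis; its z axis runs along the can. In the dispenser's frame the origin lies at x = +106 mm at the start, -1 mm when it waits at the gate.
- blue_can1: front plain blue can in the other dispenser, 53 mm diameter, 134 mm long, origin at the middle of its end face
- blue_can2: second plain blue can in the other dispenser, 53 mm diameter, 134 mm long, origin at the middle of its end face
- sauce_bottle: red squeeze bottle, 60 mm diameter, 187 mm tall, origin under its base; stands beside the work, stays where it is
- salt_shaker: salt shaker, 40 mm wide, 81 mm tall, origin under its base; stays
- sauce_cup: small black sauce cup, 51 mm diameter, 29 mm tall, origin under its base; stays
- sachet: condiment sachet, 56 x 34 x 16 mm, origin under it; stays
- cutlery: rolled cutlery sleeve, 24 x 150 x 9 mm, origin under it; stays

How it is judged:
By the outcome, as a careful person would: the job done as asked, in the order asked, and still so for the second after the job is handed in, with the robot touching nothing.
It also fails if it takes over 40 s, if anything falls off the work surface, if the arm or the gripper's body presses on something with over 40 N, if the wrist force passes 120 N, or if a joint passes its speed limit or range.

ROBOT

A 7-joint arm with a two-finger parallel gripper is mounted at the origin on a cart in front of the work surface, level with it; the furniture and walls round the work are solid. World frame = base frame: x ahead of the robot, y to its left, z up, the work surface at z = 0. Lengths are in m, angles in rad, forces in N, time in s.
With the tool pointing down it reaches from about 0.425 to 0.925 m from the base axis. Payload 6.8 kg.
Tool frame: the origin (TCP) lies on the front face of the gripper's body, between the roots of the fingers; the fingertips stand 73 mm ahead of it and the grasp point (between the pads) lies 54 mm ahead of it; z points along the fingers, y is the direction in which the jaws open and shut (so a half turn about z gives the same grasp; the last joint's range is limited). The gripper opens to 85 mm and grips with 20 to 120 N. Pads are 22 mm wide; open, the fingers measure 114 mm over their backs; the gripper's body (76 mm by 85 mm) begins 54 mm behind the grasp point. The pads swing forward as they close: fully open they stand 13 mm farther back than shut.
Start: joints at [1.217, 0.477, 0.022, 1.555, -0.011, 1.109, -0.083], TCP at [0.164, -0.655, 0.304] pointing down, gripper open.
Joint ranges: [-2.96, 2.96], [-0.34, 2.1], [-1.41, 1.46], [0.24, 2.44], [-1.37, 4.51], [0.17, 1.92], [-2.96, 2.96]. Speed limits (rad/s): [2.39, 2.39, 3.14, 3.14, 3.14, 3.14, 3.14].

INTERFACE

Orientations are given as a unit quaternion [w, x, y, z].
In Python, from station import get_obs, read_camera, hand_in, spot_in, cut_out, spot_point gives the robot as it stands. The module is installed in compiled form; this text tells all that it offers.
- The arm moves only by the tool move_arm, never from a script. Its arguments are lists of equal length, an entry for each row: "gripper": the opening, from 0 (shut) to 1 (fully open); "xyz": the shift along the tool's x, y, z in cm, a list of three; "twist": the turn about the tool's z in rad. A call has 1 to 5 rows; each row is the pose to reach, as a shift and turn from the pose commanded when the call began, along the tool's axes at that moment; what a row does not reach only later rows make up. A row lasts 1/12 s, in which the tool goes at most 41.7 mm and 7.16 degrees, less where a joint would pass 70% of its speed; a pose out of reach is approached as far as the arm can. A call with a gripper value outside its range is refused whole. The fingers move at their own pace and stop on an object; "squeeze" is the grip in N (left out, the last holds). Time passes only in rows, so rows that repeat a pose let the fingers close. It gives the time, the measured TCP pose, the force and the opening at its end, in the units of the state.
- get_obs(): the state, without advancing time (a new reading comes with each control period).
- read_camera(name): name is "scene" or "top" or "wrist"; returns a dict with "pixels" (420x560x3 uint8, red, green, blue), "fx", "fy", "cx", "cy" (pixels), "R" (3x3) and "t" (3): a world point X has camera coordinates R X + t. Camera axes: x right, y down, z forward; pixel columns grow to the right and rows downward; lengths in m; the calibration is good to about 2 mm. A picture is of the moment at which its call begins. There is no depth.
- hand_in(): hands the job in, once; it reports no verdict.
Trained networks look in the newest picture that a camera, given by its name, has taken for a name from the list of things; names that differ only in an ending like _2 or _b are one class to them, and where a whole thing is asked for, a point or a joint stands for the part that bears it (a point fixed in the world has none). Each returns a list of dicts, best first, with "p" (0 to 1); they miss things now and then, are a little off and sometimes report something else, mostly with a low value. They report only what shows in the picture. A call takes as long as a camera call.
- spot_in(query, camera): "centre" ([x, y, z] in m, in world coordinates, good to about 4 mm: the middle of the surface that is visible of it).
- cut_out(query, camera): "pixels" (420x560 bool, what is visible of it).
- spot_point(query, camera): "centre" ([x, y, z] in m, in world coordinates, good to about 4 mm: a listed point, or the origin of a listed thing).
The state is a dict: "t": time; "q": joint angles; "joint_vel": joint speeds; "joint_torque": joint torques, N m; "eef_pos": TCP position; "tool_rot": TCP orientation; "contact_force": force on the tool from outside, world axes, zero at the start; "torque": the same for the moment, N m; "gripper_width": opening from 0.0 (shut) to 1.0 (fully open).
Only numpy, scipy, OpenCV 4.12 (cv2) and the standard library are available. Lean on these libraries where they do the work, as an engineer would, in place of code of your own. Each camera call takes 0.05 s, during which the arm holds its last target.

## Working session

There is one attempt and no reset: what is moved stays moved. The work goes in short steps, Python scripts to look and compute and a tool call to move; the robot and the scene stay as the last step left them, time stands still between calls to the robot, and variables do not carry over. Pictures are saved under pics/ and viewed, and the job is handed in when it is done.

Besides the shell and the picture viewer there is one more tool, called after "Call:" in YAML: its name, and indented under it one key for each argument. move_arm: Moves the arm, as the interface text tells. Its arguments: {"type":"object","properties":{"gripper":{"type":"array","items":{"type":"number"}},"xyz":{"type":"array","items":{"type":"array","items":{"type":"number"}}},"twist":{"type":"array","items":{"type":"number"}},"squeeze":{"type":"number"}},"required":["gripper","xyz","twist"]}

```bash
mkdir -p pics
python3 - <<'E'
from station import *
import cv2,numpy as np
for c in ["scene","top"]:
    r=read_camera(c); cv2.imwrite(f"pics/{c}0.png",r["pixels"][:,:,::-1])
    for q in ["lemon_paddle","lemon","blue","lemon_can1","lemon_can3","blue_can1"]:
        for d in spot_point(q,c)[:3]: print(c,q,np.round(d["centre"],3),round(d["p"],2))
o=get_obs();print(o)
E
```

```text
scene lemon_paddle [0.516 0.074 0.168] 0.83
scene lemon [ 0.481  0.08  -0.006] 0.94
scene blue [ 0.531 -0.18   0.003] 0.65
scene lemon_can1 [0.603 0.122 0.08 ] 0.86
scene lemon_can1 [0.549 0.131 0.073] 0.83
scene lemon_can1 [0.497 0.146 0.062] 0.54
scene lemon_can3 [0.603 0.122 0.08 ] 0.86
scene lemon_can3 [0.549 0.131 0.073] 0.83
scene lemon_can3 [0.497 0.146 0.062] 0.54
scene blue_can1 [ 0.54  -0.117  0.064] 0.83
scene blue_can1 [ 0.595 -0.124  0.074] 0.79
top lemon_paddle [0.516 0.07  0.162] 0.57
top lemon [ 0.485  0.081 -0.002] 0.86
top blue [ 0.525 -0.178 -0.004] 0.71
top lemon_can1 [0.606 0.12  0.079] 0.72
top lemon_can1 [0.55  0.13  0.074] 0.67
top lemon_can1 [0.498 0.143 0.058] 0.41
top lemon_can3 [0.606 0.12  0.079] 0.72
top lemon_can3 [0.55  0.13  0.074] 0.67
top lemon_can3 [0.498 0.143 0.058] 0.41
top blue_can1 [ 0.594 -0.126  0.073] 0.95
top blue_can1 [ 0.538 -0.117  0.064] 0.42
{'t': 0.7, 'q': array([ 1.21690298,  0.47698332,  0.02237834,  1.55539429, -0.01150737,
        1.10931973, -0.08312147]), 'joint_vel': array([-0.00016187,  0.00037896, -0.0003125 , -0.0003803 , -0.00022263,
        0.00020737,  0.00011578]), 'joint_torque': array([ 7.98315923e-04, -5.96164119e+01,  1.60586324e+00, -2.81492472e+01,
        1.24304323e-02,  1.44312744e-03, -2.25568505e-05]), 'eef_pos': array([ 0.16426709, -0.65471908,  0.3039211 ]), 'tool_rot': array([8.47446449e-06, 9.92459332e-01, 1.22574361e-01, 1.73403803e-05]), 'contact_force': array([-0.13878005,  0.12644889,  0.56053951]), 'torque': array([ 0.00796711, -0.0030894 , -0.02578311]), 'gripper_width': 0.999179307810623}
```

View pics/scene0.png

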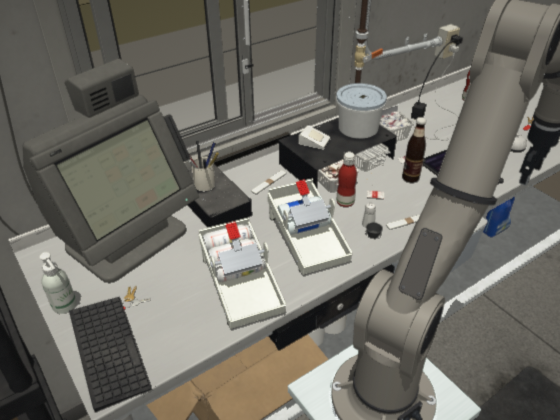

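View pics/top0.png

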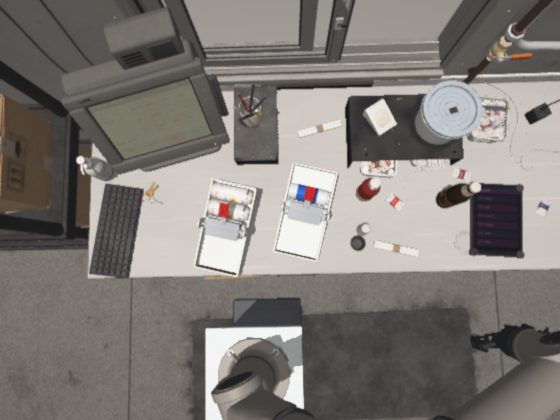

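The scene view shows the lemon dispenser with its red paddle near (233,231), left of the blue one at (303,190). In the top view the lemon paddle is near (224,211). The spots agree: the paddle is near (0.517, 0.072, 0.163) and the dispenser yaw is about -0.2. I'll shut the fingers and move over it.

Call:
move_arm:
  gripper: [0,0,0,0,0]
  xyz:
    - [3,-2.7,-0.4]
    - [6,-5.4,-0.8]
    - [9,-8.1,-1.2]
    - [12,-10.8,-1.6]
    - [15,-13.5,-2]
  twist: [0,0,0,0,0]
  squeeze: 20

```text
t: 1.12
eef_pos: [0.2776, -0.4856, 0.3242]
tool_rot: [0.0, 0.992, 0.122, 0.0]
contact_force: [1.6, -0.4, 1.6]
gripper_width: 0.294
```

Call:
move_arm:
  gripper: [0,0,0,0,0]
  xyz:
    - [2.6,-3.1,0]
    - [5.2,-6.2,0]
    - [7.8,-9.3,0]
    - [10.4,-12.4,0]
    - [13,-15.5,0]
  twist: [0,0,0,0,0]

```text
t: 1.53
eef_pos: [0.3657, -0.3035, 0.3243]
tool_rot: [0.0, 0.992, 0.122, 0.0]
contact_force: [0.6, -0.3, -0.3]
gripper_width: 0.001
```

Call:
move_arm:
  gripper: [0,0,0,0,0]
  xyz:
    - [2.4,-3.2,0]
    - [4.8,-6.4,0]
    - [7.2,-9.6,0]
    - [9.6,-12.8,0]
    - [12,-16,0]
  twist: [0,0,0,0,0]

```text
t: 1.95
eef_pos: [0.4431, -0.1191, 0.3243]
tool_rot: [0.0, 0.992, 0.122, 0.0]
contact_force: [0.4, -0.7, 0.6]
gripper_width: 0.004
```

Call:
move_arm:
  gripper: [0,0,0,0,0]
  xyz:
    - [2.4,-3.3,0]
    - [4.8,-6.6,0]
    - [7.2,-9.9,0]
    - [9.6,-13.2,0]
    - [12,-16.5,0]
  twist: [0.09,0.18,0.27,0.36,0.45]

```text
t: 2.37
eef_pos: [0.5195, 0.0701, 0.3242]
tool_rot: [0.0, 0.995, -0.104, 0.0]
contact_force: [0.7, -0.5, 0.0]
gripper_width: -0.001
```

Run:
```python
from station import *
import cv2,numpy as np
for c in ["wrist","top","scene"]:
    r=read_camera(c); cv2.imwrite(f"pics/{c}1.png",r["pixels"][:,:,::-1])
    for q in ["lemon_paddle","lemon","lemon_can1"]:
        for d in spot_point(q,c)[:3]: print(c,q,np.round(d["centre"],4),round(d["p"],2))
        for d in spot_in(q,c)[:1]: print(' in',c,q,np.round(d["centre"],4),round(d["p"],2))
    # paddle red pixels -> plane z=.163
    K=np.array([[r["fx"],0,r["cx"]],[0,r["fy"],r["cy"]],[0,0,1]])
    ms=cut_out("lemon_paddle",c)
    if ms:
        v,u=np.nonzero(ms[0]["pixels"]); 
        hsv=cv2.cvtColor(r["pixels"],cv2.COLOR_RGB2HSV)
        R=np.array(r["R"]);t=np.array(r["t"])
        px=r["pixels"].astype(int); red=(px[...,0]>100)&(px[...,1]<70)&(px[...,2]<70)
        n,l,s,cen=cv2.connectedComponentsWithStats(red.astype(np.uint8))
        C=-R.T@t
        for i in range(1,n):
            if s[i,4]>25:
                d=R.T@np.linalg.solve(K,[*cen[i],1]); X=C+d*(.162-C[2])/d[2]; print(c,s[i],X.round(4))
o=get_obs();print(o['t'],o['eef_pos'],o['tool_rot'])
```

```text
wrist lemon_paddle [0.5213 0.0728 0.1588] 0.59
 in wrist lemon_paddle [0.4894 0.0732 0.1148] 0.93
 in wrist lemon [0.4877 0.0715 0.1065] 0.88
wrist lemon_can1 [0.5554 0.1325 0.0716] 0.86
wrist lemon_can1 [0.4957 0.1469 0.0645] 0.78
wrist lemon_can1 [0.5981 0.1198 0.081 ] 0.61
 in wrist lemon_can1 [0.5855 0.056  0.1011] 0.74
top lemon_paddle [0.5206 0.0709 0.1646] 0.74
 in top lemon_paddle [0.4664 0.0468 0.1159] 0.81
top lemon [ 0.4837  0.0803 -0.0026] 0.63
 in top lemon [0.4649 0.0375 0.0738] 0.84
top lemon_can1 [0.6044 0.1204 0.0805] 0.66
top lemon_can1 [ 0.5559 -0.4847  0.0013] 0.37
 in top lemon_can1 [0.518  0.0244 0.0962] 0.66
top [511  57  18   3  27] [ 0.9724 -0.8536  0.162 ]
top [362 179  17  18 132] [ 0.572  -0.3664  0.162 ]
top [304 187  11  14 108] [ 0.5631 -0.1904  0.162 ]
top [222 211   7   7  29] [0.5076 0.0649 0.162 ]
scene lemon_paddle [0.5199 0.073  0.1616] 0.96
scene lemon_paddle [ 0.5553 -0.4806  0.0026] 0.54
scene lemon_paddle [ 0.53   -0.1803  0.0037] 0.35
 in scene lemon_paddle [0.4682 0.082  0.1153] 0.93
scene lemon [ 0.4816  0.0842 -0.005 ] 0.85
scene lemon [ 0.5884 -0.3816  0.0019] 0.28
 in scene lemon [0.4395 0.0897 0.0299] 0.71
scene lemon_can1 [0.5487 0.1315 0.0756] 0.91
scene lemon_can1 [0.5977 0.1235 0.0797] 0.8
scene lemon_can1 [0.4982 0.1467 0.0632] 0.62
 in scene lemon_can1 [0.5738 0.0775 0.099 ] 0.75
scene [469  67   9  12  66] [ 0.7791 -1.1839  0.162 ]
scene [339 165  18  19 248] [ 0.5406 -0.335   0.162 ]
scene [297 179  11  16 119] [ 0.5659 -0.1866  0.162 ]
scene [339 188  15   8  91] [ 0.4755 -0.2751  0.162 ]
scene [226 222  14  18 158] [0.5205 0.0736 0.162 ]
3.5667 [0.51899202 0.06837003 0.32388635] [-1.84629743e-06  9.94796579e-01 -1.01881138e-01 -6.03308779e-06]
```

View pics/wrist1.png

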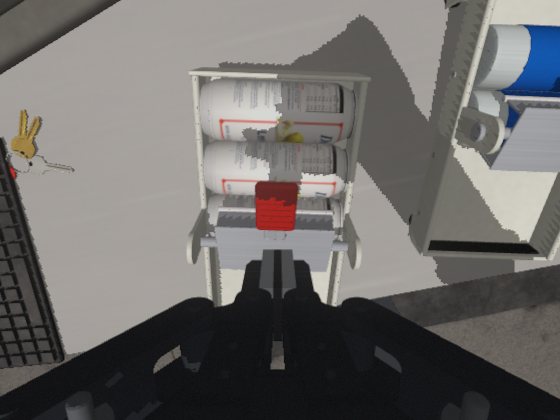

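The wrist view shows the white lemon cans in the lane with the red paddle at (276,205). The shut fingers at (278,270) are aligned with the lane and just below the paddle in the picture. I'll lower to just above the paddle.

Call:
move_arm:
  gripper: [0,0,0,0,0]
  xyz:
    - [0.3,-0.2,2.5]
    - [0.5,-0.4,5]
    - [0.5,-0.4,6.8]
    - [0.5,-0.4,7.3]
    - [0.5,-0.4,7.3]
  twist: [0,0,0,0,0]

```text
t: 3.98
eef_pos: [0.5239, 0.071, 0.2496]
tool_rot: [0.0, 0.995, -0.102, -0.002]
contact_force: [-0.1, -0.2, 1.3]
gripper_width: -0.004
```

Run:
```python
from station import *
import cv2,numpy as np
for c in ["wrist","scene"]:
    r=read_camera(c); p=r["pixels"][:,:,::-1]
    if c=="scene": p=cv2.resize(p[150:350,150:400],None,fx=3,fy=3)
    cv2.imwrite(f"pics/{c}2.png",p)
o=get_obs();print(o['t'],o['eef_pos'],o['contact_force'])
```

```text
4.0833 [0.52515839 0.07139834 0.25175122] [-0.21858015  0.54044119 -0.2926558 ]
```

View pics/wrist2.png

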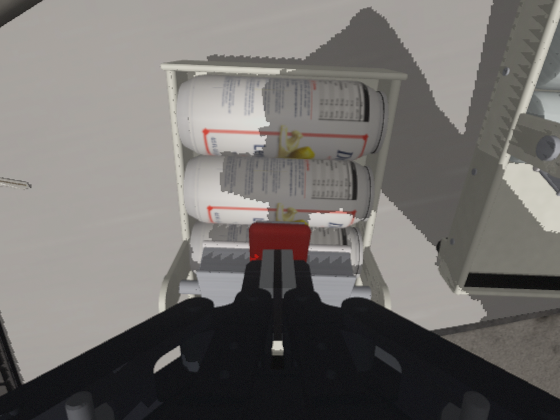

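View pics/scene2.png

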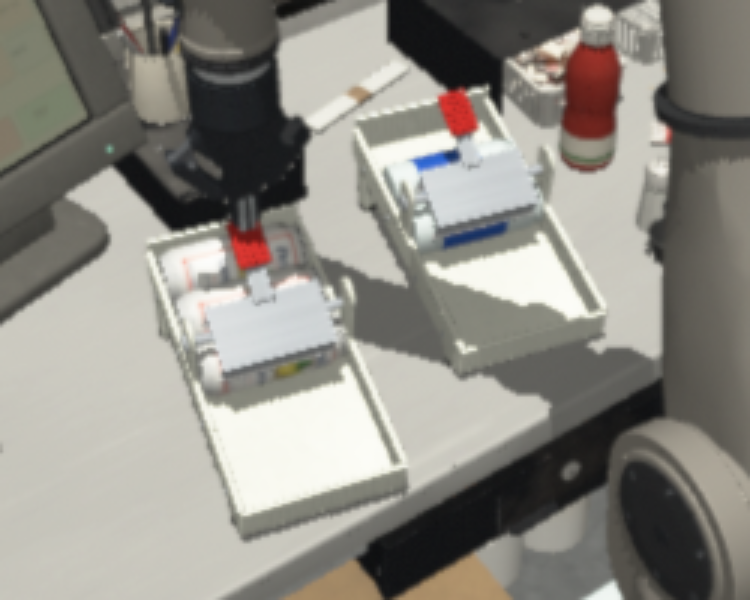

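The fingers now hang over the paddle with no contact force. Pressing along the paddle's arc.

Call:
move_arm:
  gripper: [0,0,0,0,0]
  xyz:
    - [0,0,0.6]
    - [0.2,0,1.1]
    - [0.5,0,1.6]
    - [0.8,0,2.2]
    - [1.1,0,2.8]
  twist: [0,0,0,0,0]

```text
t: 4.5
eef_pos: [0.5365, 0.0689, 0.2229]
tool_rot: [-0.0, 0.995, -0.102, 0.001]
contact_force: [1.1, -1.1, 2.0]
gripper_width: 0.001
```

Call:
move_arm:
  gripper: [0,0,0,0,0]
  xyz:
    - [0.3,0,0.6]
    - [0.6,0,1.2]
    - [0.8,0,1.7]
    - [0.9,0,2.1]
    - [1.0,0,2.4]
  twist: [0,0,0,0,0]

```text
t: 4.92
eef_pos: [0.5457, 0.0667, 0.1985]
tool_rot: [0.0, 0.995, -0.102, 0.0]
contact_force: [1.3, -1.2, 3.7]
gripper_width: -0.0
```

Call:
move_arm:
  gripper: [0,0,0]
  xyz:
    - [0,0,0.2]
    - [0,0,0.4]
    - [0,0,0.4]
  twist: [0,0,0]

```text
t: 5.17
eef_pos: [0.546, 0.0668, 0.1958]
tool_rot: [0.0, 0.995, -0.102, 0.001]
contact_force: [1.0, -2.7, 10.2]
gripper_width: -0.004
```

```bash
cat > look.py <<'E'
from station import *
import cv2,sys
r=read_camera("scene"); p=r["pixels"][:,:,::-1]
cv2.imwrite(f"pics/s{sys.argv[1]}.png",cv2.resize(p[150:350,150:400],None,fx=3,fy=3))
o=get_obs();print(o['t'],o['eef_pos'],o['contact_force'])
E
python3 look.py 3
```

```text
5.2167 [0.54594526 0.06672925 0.19588479] [ 2.19734836 -3.00216448  7.97806831]
```

View pics/s3.png

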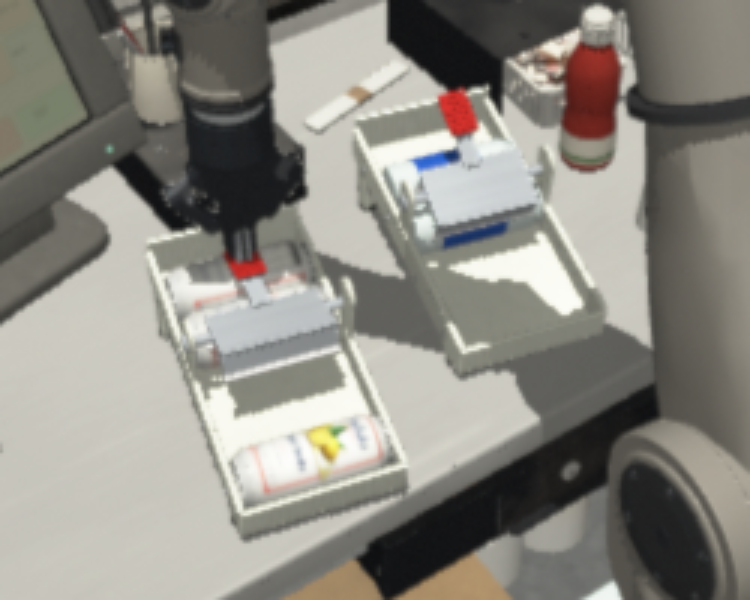

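The paddle is at its stop and the first can has reached the tray lip, near (310,460). Letting the paddle up along the same arc.

Call:
move_arm:
  gripper: [0,0,0,0,0]
  xyz:
    - [0,0,-0.4]
    - [-0.2,0,-1.0]
    - [-0.5,0,-1.6]
    - [-0.8,0,-2.2]
    - [-1.1,0,-2.9]
  twist: [0,0,0,0,0]

```text
t: 5.63
eef_pos: [0.5334, 0.0697, 0.2242]
tool_rot: [-0.0, 0.995, -0.102, -0.001]
contact_force: [-1.6, 0.8, 1.4]
gripper_width: -0.002
```

Call:
move_arm:
  gripper: [0,0,0,0,0]
  xyz:
    - [-0.3,0,-0.6]
    - [-0.6,0,-1.2]
    - [-0.8,0,-1.8]
    - [-1.0,0,-2.4]
    - [-1.0,0,-3.3]
  twist: [0,0,0,0,0]

```text
t: 6.05
eef_pos: [0.524, 0.0711, 0.257]
tool_rot: [0.0, 0.995, -0.102, -0.001]
contact_force: [0.2, -0.3, -0.4]
gripper_width: -0.001
```

Call:
move_arm:
  gripper: [0,0,0,0,0]
  xyz:
    - [0,0,0]
    - [0,0,0]
    - [0,0,0]
    - [0,0,0]
    - [0,0,0]
  twist: [0,0,0,0,0]

```text
t: 6.47
eef_pos: [0.5246, 0.0711, 0.2564]
tool_rot: [0.0, 0.995, -0.102, -0.0]
contact_force: [-0.2, 0.1, -0.1]
gripper_width: 0.001
```

Call:
move_arm:
  gripper: [0,0,0,0,0]
  xyz:
    - [0,0,0]
    - [0,0,0]
    - [0,0,0]
    - [0,0,0]
    - [0,0,0]
  twist: [0,0,0,0,0]

```text
t: 6.88
eef_pos: [0.5247, 0.0712, 0.2569]
tool_rot: [-0.0, 0.995, -0.102, 0.0]
contact_force: [-0.6, 0.5, -0.6]
gripper_width: 0.001
```

```bash
python3 look.py 4
```

```text
6.9333 [0.52468559 0.07120232 0.2568669 ] [-0.62917206  0.02090292  0.12360126]
```

View pics/s4.png

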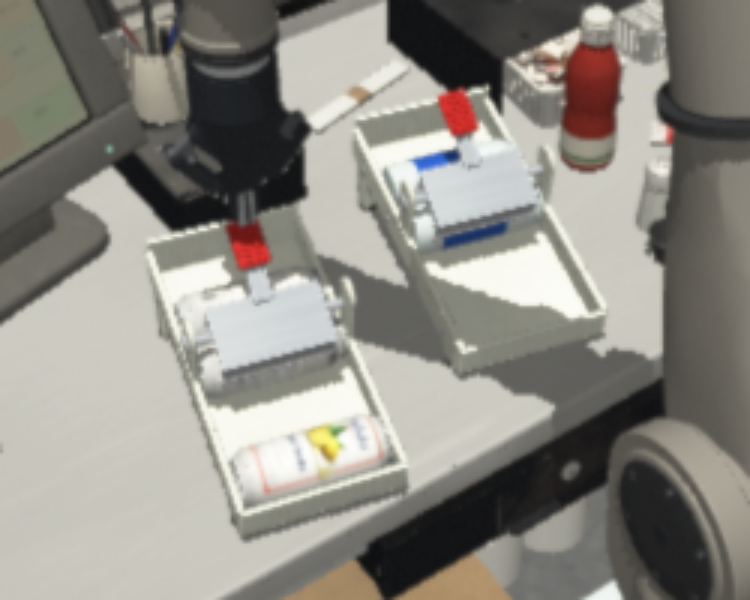

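The paddle is fully up and the next can waits behind the closed gate, near (280,370). Second press.

Call:
move_arm:
  gripper: [0,0,0,0,0]
  xyz:
    - [0,0,1.2]
    - [0.2,0,1.7]
    - [0.5,0,2.2]
    - [0.8,0,2.8]
    - [1.1,0,3.4]
  twist: [0,0,0,0,0]

```text
t: 7.35
eef_pos: [0.5362, 0.0686, 0.2224]
tool_rot: [0.0, 0.995, -0.102, 0.0]
contact_force: [0.8, -1.4, 3.2]
gripper_width: 0.003
```

Call:
move_arm:
  gripper: [0,0,0,0,0]
  xyz:
    - [0.3,0,0.6]
    - [0.6,0,1.2]
    - [0.8,0,1.7]
    - [0.9,0,2.2]
    - [1.0,0,2.8]
  twist: [0,0,0,0,0]

```text
t: 7.77
eef_pos: [0.546, 0.0665, 0.1949]
tool_rot: [0.0, 0.995, -0.102, 0.001]
contact_force: [-3.5, -3.1, 24.7]
gripper_width: -0.001
```

Call:
move_arm:
  gripper: [0,0,0,0]
  xyz:
    - [0,0,0]
    - [0,0,0]
    - [0,0,0]
    - [0,0,0]
  twist: [0,0,0,0]

```text
t: 8.1
eef_pos: [0.5459, 0.0666, 0.1958]
tool_rot: [0.0, 0.995, -0.102, 0.001]
contact_force: [-1.4, -3.6, 10.7]
gripper_width: 0.003
```

```bash
python3 look.py 5
```

```text
8.15 [0.54588308 0.06659886 0.19575554] [-1.12799732 -4.21061866 11.22963459]
```

View pics/s5.png

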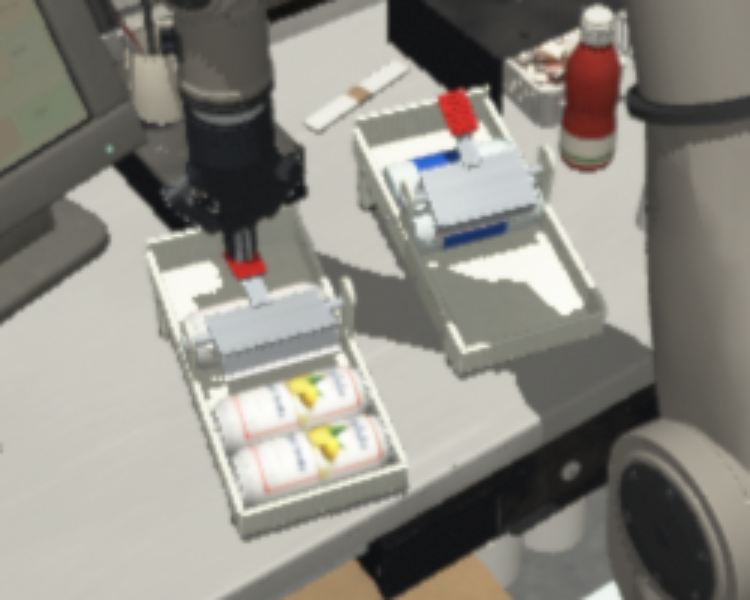

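Both cans are in the tray, near (295,405) and (310,460). The pawl is holding the third. Releasing and rising clear.

Call:
move_arm:
  gripper: [0,0,0,0,0]
  xyz:
    - [0,0,-0.4]
    - [-0.2,0,-1.0]
    - [-0.5,0,-1.6]
    - [-0.8,0,-2.2]
    - [-1.1,0,-2.9]
  twist: [0,0,0,0,0]

```text
t: 8.57
eef_pos: [0.5339, 0.0699, 0.2244]
tool_rot: [-0.0, 0.995, -0.102, -0.0]
contact_force: [-0.8, 0.9, 0.9]
gripper_width: 0.001
```

Call:
move_arm:
  gripper: [0,0,0,0,0]
  xyz:
    - [-0.3,0,-0.6]
    - [-0.6,0,-1.2]
    - [-0.8,0,-1.8]
    - [-1.0,0,-2.4]
    - [-1.0,0,-3.5]
  twist: [0,0,0,0,0]

```text
t: 8.98
eef_pos: [0.5238, 0.0711, 0.2587]
tool_rot: [0.0, 0.995, -0.102, -0.001]
contact_force: [-0.0, 0.2, -0.2]
gripper_width: 0.003
```

Call:
move_arm:
  gripper: [0,0,0,0,0]
  xyz:
    - [0,0,-1.5]
    - [0,0,-3]
    - [0,0,-4.5]
    - [0,0,-6]
    - [0,0,-6]
  twist: [0,0,0,0,0]

```text
t: 9.4
eef_pos: [0.5262, 0.0716, 0.3225]
tool_rot: [-0.001, 0.995, -0.102, 0.003]
contact_force: [0.5, -0.3, 0.9]
gripper_width: -0.001
```

Call:
move_arm:
  gripper: [0,0,0,0,0]
  xyz:
    - [0,0,0]
    - [0,0,0]
    - [0,0,0]
    - [0,0,0]
    - [0,0,0]
  twist: [0,0,0,0,0]

```text
t: 9.82
eef_pos: [0.5244, 0.0711, 0.3182]
tool_rot: [0.0, 0.995, -0.102, -0.001]
contact_force: [0.3, 0.4, 0.6]
gripper_width: -0.002
```

```bash
python3 look.py 6
python3 - <<'E'
from station import *
import numpy as np
read_camera("scene")
for q in ["lemon_can1","lemon_paddle"]:
    for d in spot_point(q,"scene")[:4]: print(q,np.round(d["centre"],3),round(d["p"],2))
E
```

```text
9.8667 [0.52449061 0.07117347 0.31832138] [ 0.20295453 -0.52463097  0.68808801]
lemon_can1 [0.431 0.162 0.054] 0.65
lemon_can1 [0.496 0.146 0.063] 0.63
lemon_can1 [0.382 0.176 0.043] 0.58
lemon_paddle [0.518 0.073 0.164] 0.85
```

View pics/s6.png

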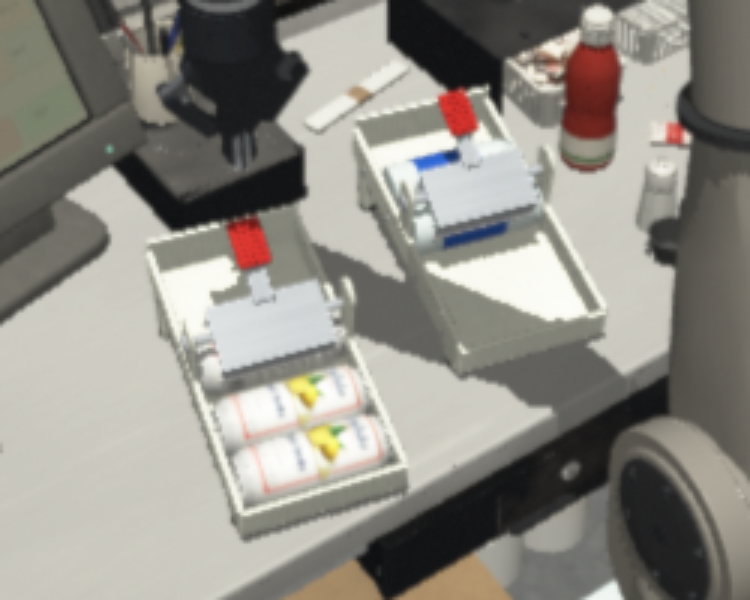

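The paddle is up near (250,243) and clear of the fingers. Two cans lie in the tray and the third is at the closed gate.

```bash
python3 -c "
from station import hand_in; print(hand_in())"
```

```text
the job is handed in; nothing more can be done
None
```

I pressed the lemon dispenser's paddle down to its stop twice with shut fingers. Between presses I let it come fully up, so the next can moved to the gate, then I raised the gripper well clear and handed the job in at about 10 s.

- **Cans:** the last picture shows two lemon cans in the tray and the paddle back at rest. The third can waits at the closed gate; its detected origin is (0.496, 0.146), matching where the first can lay at the start.
- **Surroundings:** the blue dispenser looks unchanged, and the items on the counter that the last picture shows look unmoved. That picture is a crop that leaves out some of the counter, so I did not check everything there.
- **Forces:** the highest reading was about 25 N, at the stop on the second press. At the end, with nothing touched, it read near 0.
- **Checks:** none failed or disagreed.

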